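# Set up the watch-case press base

### The arm

A 7-joint arm with a two-finger parallel gripper is mounted at the origin on the work surface. World frame = base frame: x ahead of the robot, y to its left, z up, the work surface at z = 0. Lengths are in mm, angles in rad, forces in N, time in s.
With the tool pointing down it reaches from about 425 to 1025 mm from the base axis. Payload 3.6 kg.
Tool frame: the origin (TCP) lies on the front face of the gripper's body, between the roots of the fingers; the fingertips stand 73 mm ahead of it and the grasp point (between the pads) lies 54 mm ahead of it; z points along the fingers, y is the line along which they close (so a half turn about z gives the same grasp; the last joint's range is limited). The gripper opens to 85 mm and grips with 20 to 120 N. Pads are 22 mm wide; open, the fingers measure 114 mm over their backs; the gripper's body (76 mm by 85 mm) begins 54 mm behind the grasp point. The pads swing forward as they close: fully open they stand 13 mm farther back than shut.
Start: joints at [-1.419, 0.591, 0.048, 1.609, -0.033, 0.943, -0.034], TCP at [175.706, 703.39, 303.902] pointing down, gripper open.
Joint ranges: [-2.69, 2.69], [-0.47, 2.24], [-1.27, 1.36], [0.19, 2.51], [-1.53, 4.68], [0.08, 2.07], [-3.09, 3.09]. Speed limits (rad/s): [2.57, 2.57, 3.14, 3.14, 3.14, 3.14, 3.14].

### API

Orientations are given as a unit quaternion [x, y, z, w].
In Python, from rig import robot gives the robot as it stands.
- The arm moves only by the tool drive_tool, never from a script. Its argument "plan" is one flat list of numbers, 5 for each row, row after row: the opening, from -1 (shut) to 1 (fully open), then the shift along the tool's x, y, z in cm, then the turn about the tool's z in degrees. In form: [fingers, tx, ty, tz, roll, fingers, tx, ty, tz, roll, ...]. A call has 1 to 10 rows; each row is the pose to reach, as a shift and turn from the pose commanded when the call began, along the tool's axes at that moment; what a row does not reach only later rows make up. A row lasts 1/8 s, in which the tool goes at most 62.5 mm and 10.7 degrees, less where a joint would pass 70% of its speed; a pose out of reach is approached as far as the arm can. A call with a gripper value outside its range is refused whole. The fingers move at their own pace and stop on an object; the grip force is fixed at half the most. Time passes only in rows, so rows that repeat a pose let the fingers close. It gives the time, the measured TCP pose, the force, the opening and the grip force at its end, in the units of the state.
- robot.observe(): the state, without advancing time (a new reading comes with each control period).
- robot.capture(name): name is "scene" or "top"; returns (picture, depth): 480x640x3 uint8, blue, green, red; 480x640 float32, mm along the optical axis (not along the pixel's ray), 0 where there is no reading.
- robot.camera_params(name): a dict with "fx", "fy", "cx", "cy" (pixels), "position" and "orientation" of the camera in the world. Camera axes: x right, y down, z forward; pixel columns grow to the right and rows downward; lengths in mm; the calibration is good to about 2 mm. A picture is of the moment at which its call begins. camera_params takes no time and is no camera call.
- robot.job_done(): hands the job in; it is judged then, once.
The state is a dict: "time": time; "joints": joint angles; "joint_vel": joint speeds; "tau": joint torques, N m; "tool_pos": TCP position; "eef_rot": TCP orientation; "force": force on the tool from outside, world axes, zero at the start; "torque": the same for the moment, N m; "grip_width": finger opening in mm; "finger_force": force on a finger pad.
Only numpy, scipy, OpenCV 4.12 (cv2) and the standard library are available. Lean on these libraries where they do the work, as an engineer would, in place of code of your own. Each camera call takes 0.05 s, during which the arm holds its last target. There are 200 camera calls.

### The job

Set up the press base for the next watch: first seat the white stepped insert fully home in the base's rectangular pocket, square, flat and step side up, and then slip the taller of the two steel stop collars over the upright post until it rests flat on the base. Leave the shorter collar and the other things on the bench where they are, and let go of both parts when they are in place.

Things in the scene. Friction and masses are not known exactly. Their poses are not given: they have to be found in the camera images.
- press_base: Aluminium block fixed to the bench, 100 (x) by 180 (y) by 26 mm high, with a rectangular pocket in one half of its top face and an upright steel post in the other half. Origin: centre of its underside; z up. Its long side is its y axis; the pocket is centred at y = -43 mm, the post at y = +43 mm.
- pocket (a point): Centre of the pocket's floor, 14 mm above the bench, axes as the press base. The pocket is 63 mm (x) by 47 mm (y) and 12 mm deep, with a small chamfer at its mouth and a thin dark liner on its floor.
- post_foot (a point): Foot of the post, on the base's top face (26 mm above the bench), axes as the press base. The post is 15 mm in diameter and 50 mm tall from here, its top 4 mm tapered.
- insert: White plastic case insert, loose on the bench: a flat plate 60 (x) by 44 (y) by 12 mm thick with a smaller block 34 (x) by 24 (y) by 18 mm tall centred on top, to hold it by (30 mm high in all). Origin: centre of the plate's underside; z up. The same after a half turn about z.
- tall_collar: Steel stop collar, a plain ring 36 mm outside, 18 mm bore, 32 mm tall, standing on its end. Origin: centre of its lower end; z along its axis.
- short_collar: Steel stop collar of the same diameters (36 mm outside, 18 mm bore) but only 16 mm tall; not used today. Origin: centre of its lower end.
- screw_jar: Small closed glass jar with a black cap, 44 mm in diameter, 45 mm tall; a bystander. Origin: centre of its underside.
- loupe: Black conical eye loupe, 38 mm in diameter, 26 mm tall; a bystander. Origin: centre of its underside.
- watch_box: Closed cardboard watch box, 70 by 90 by 35 mm; a bystander. Origin: centre of its underside.
Not all that is in view belongs to the job. Of the things shaped like the insert, the white one is meant.

How it is judged:
By the outcome, as a careful person would: the job done as asked, in the order asked, and still so for the second after the job is handed in, with the robot touching nothing.
It also fails if it takes over 64 s, if anything falls off the work surface, if the arm or the gripper's body presses on something with over 40 N, if the wrist force passes 120 N, or if a joint passes its speed limit or range.

## Working session

There is one attempt and no reset: what is moved stays moved. The work goes in short steps, Python scripts to look and compute and a tool call to move; the robot and the scene stay as the last step left them, time stands still between calls to the robot, and variables do not carry over. Pictures are saved under pics/ and viewed, at most 10 in all, crops included, and the job is handed in when it is done.

Besides the shell and the picture viewer there is one more tool, called after "Emit:" as a command line: name --argument value ..., lists and objects as JSON in quotes. drive_tool: Moves the arm, as the interface text tells. Its arguments: {"type":"object","properties":{"plan":{"type":"array","items":{"type":"number"}}},"required":["plan"]}

```bash
ls; mkdir -p pics
cat > h.py <<'E'
import numpy as np, cv2
from scipy.spatial.transform import Rotation as R
from rig import robot
def cloud(name):
    im,d=robot.capture(name); p=robot.camera_params(name)
    v,u=np.mgrid[:480,:640]
    c=np.stack([(u-p['cx'])/p['fx']*d,(v-p['cy'])/p['fy']*d,d],-1)
    w=c@R.from_quat(p['orientation']).as_matrix().T+np.array(p['position'])
    w[d==0]=np.nan
    return im,w
E
python3 - <<'E'
from h import *
s=robot.observe(); print(s)
for n in('scene','top'):
    im,w=cloud(n); cv2.imwrite(f'pics/{n}0.png',im); np.save(f'{n}0.npy',w); p=robot.camera_params(n); print(p)
E
```

```text
pics
{'time': 0.0, 'joints': array([-1.41949334,  0.59212591,  0.0482936 ,  1.60985725, -0.03328422,
        0.94271136, -0.03371059]), 'joint_vel': array([-0.00022307,  0.00136727,  0.00075248, -0.00064542, -0.00015029,
        0.00049604,  0.00101304]), 'tau': array([-1.21556545e-04, -5.48675466e+01,  1.54683698e+00, -1.98125446e+01,
        9.51481867e-03,  8.72702105e-03,  1.42226062e-05]), 'tool_pos': array([175.53417563, 702.72513075, 302.72263683]), 'eef_rot': array([ 1.22054571e-01,  9.92522726e-01, -1.14655606e-03, -7.11005249e-05]), 'force': array([0.0932548 , 0.54334915, 0.15371436]), 'torque': array([-0.02621374, -0.02121229, -0.03968028]), 'finger_force': 0.0, 'grip_width': 85.52824188491668}
{'fx': 543.1762071919172, 'fy': 543.1762071919172, 'cx': 327.3330923498206, 'cy': 230.97651488190314, 'position': array([1.29891011e+03, 6.44474275e-01, 6.19840895e+02]), 'orientation': array([ 0.61821843,  0.6547079 , -0.31360038, -0.30136082])}
{'fx': 580.2035066663749, 'fy': 580.2035066663749, 'cx': 313.47292321756566, 'cy': 237.27367397478213, 'position': array([ 507.11174884,  -46.24578886, 1045.37987032]), 'orientation': array([ 0.70800389, -0.70482835,  0.02119931, -0.03870494])}
```

View pics/top0.png

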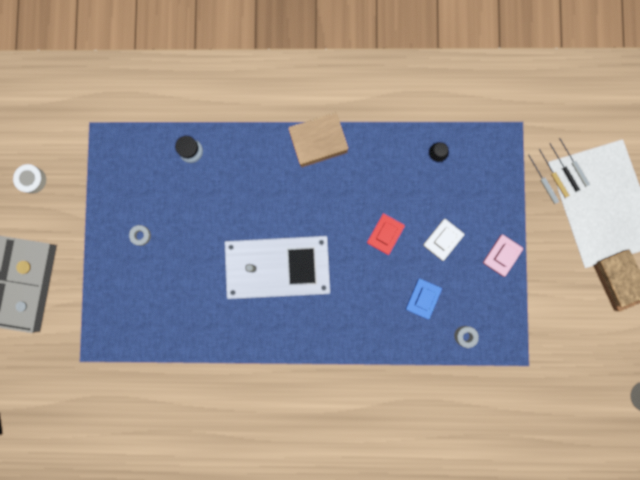

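View pics/scene0.png

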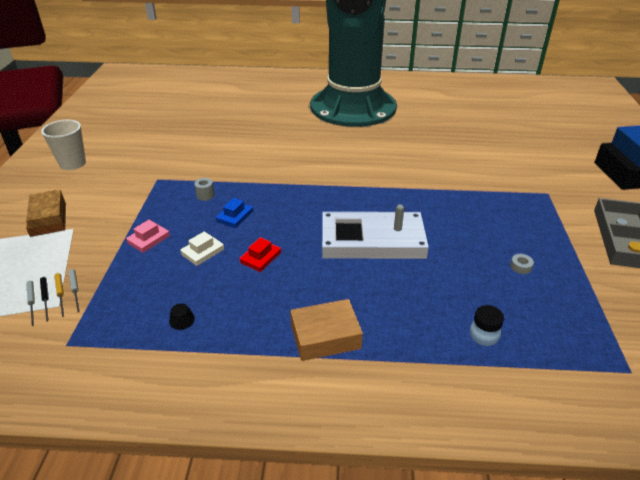

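Top view: the insert-shaped parts are white (444,239), red (386,234), blue (424,299) and pink (503,255). The white one is meant. The collar at (467,337) looks tall in the scene view at (204,189). The one at (139,235) is the short one. I'll confirm with one enlarged crop and measure.

Run:
```python
from h import *
im=cv2.imread('pics/top0.png'); sc=cv2.imread('pics/scene0.png')
a=cv2.resize(im[190:360,360:530],(400,400),interpolation=cv2.INTER_CUBIC)
b=cv2.resize(sc[170:280,120:290],(400,259),interpolation=cv2.INTER_CUBIC)
b=cv2.copyMakeBorder(b,0,141,0,0,cv2.BORDER_CONSTANT); cv2.imwrite('pics/crop.png',np.hstack([a,b]))
def rect(pts):
    (c,s,an)=cv2.minAreaRect(pts.astype(np.float32)); return np.round(c,1),np.round(s,1),round(an,1)
W={n:np.load(n+'0.npy') for n in('top','scene')}
P={n:robot.camera_params(n) for n in W}
for n,w in W.items():
    print(n)
    I={'top':im,'scene':sc}[n]
    z=w[...,2]; print(' mat z',np.nanmedian(z[(w[...,0]>450)&(w[...,0]<800)&(abs(w[...,1])<350)]))
    m=(z>6)&(z<120)&(w[...,0]>300)&(w[...,0]<900)&(abs(w[...,1])<450)
    k,l,st,_=cv2.connectedComponentsWithStats(m.astype(np.uint8))
    for i in range(1,k):
        if st[i,4]<60: continue
        q=w[l==i]; zt=np.nanpercentile(q[:,2],95)
        t=q[q[:,2]>zt-4]
        print(st[i].tolist(),'z95 %.1f'%zt,'all',rect(q[:,:2]),'top',rect(t[:,:2]),'bgr',np.median(I[l==i],0))
```

```text
top
 mat z 0.6627184073818171
[289, 113, 59, 55, 2108] z95 37.5 all (array([769.9, -27.7]), array([71.6, 89.9]), 18.0) top (array([769.9, -27.6]), array([70.4, 89.4]), 18.1) bgr [134. 165. 193.]
[175, 135, 28, 28, 567] z95 47.5 all (array([751.9, 204.2]), array([41.7, 40.9]), 4.6) top (array([753.6, 205.6]), array([37.6, 38. ]), 38.0) bgr [60. 58. 57.]
[429, 142, 20, 21, 311] z95 28.1 all (array([ 749.6, -244.3]), array([36. , 31.1]), 54.4) top (array([ 751.6, -245.3]), array([25.1, 25.1]), 29.9) bgr [61. 56. 51.]
[541, 178, 14, 25, 122] z95 12.0 all (array([ 682.2, -440.8]), array([46.1, 10.9]), 28.0) top (array([ 682.5, -440.5]), array([43.7, 10.6]), 28.0) bgr [177.  177.5 172.5]
[367, 214, 38, 41, 831] z95 31.6 all (array([ 601.4, -149.1]), array([44.3, 60.6]), 60.7) top (array([ 601.2, -148.8]), array([23.9, 34.6]), 61.2) bgr [ 96.  99. 230.]
[424, 220, 40, 41, 851] z95 31.3 all (array([ 591.8, -251.9]), array([44.4, 60.5]), 50.9) top (array([ 591.8, -252. ]), array([23.8, 34.6]), 51.0) bgr [245. 241. 237.]
[129, 226, 21, 20, 262] z95 17.9 all (array([597.6, 293.4]), array([34.3,
[... 2095 characters left out ...]
[95.5,  9.4]), 29.8) bgr [109.  121.5 125.5]
[59, 288, 5, 29, 64] z95 10.9 all (array([ 732.3, -438.7]), array([63.2,  6.3]), 23.8) top (array([ 732.3, -438.6]), array([63.2,  6. ]), 23.8) bgr [60.5 83.  99. ]
[291, 299, 72, 60, 3256] z95 38.2 all (array([771. , -26.3]), array([73. , 90.3]), 17.8) top (array([770.6, -26.4]), array([72.3, 90.1]), 18.0) bgr [ 78. 130. 177.]
[169, 303, 26, 26, 498] z95 29.0 all (array([ 754.9, -243. ]), array([32.8, 33.6]), 59.6) top (array([ 753.5, -244.5]), array([26.1, 26. ]), 5.2) bgr [15. 15. 14.]
[470, 304, 34, 41, 1053] z95 47.8 all (array([755. , 206.3]), array([41.8, 42.3]), 24.8) top (array([753.4, 207.4]), array([39.1, 40.2]), 58.0) bgr [24. 22. 22.]
```

View pics/crop.png

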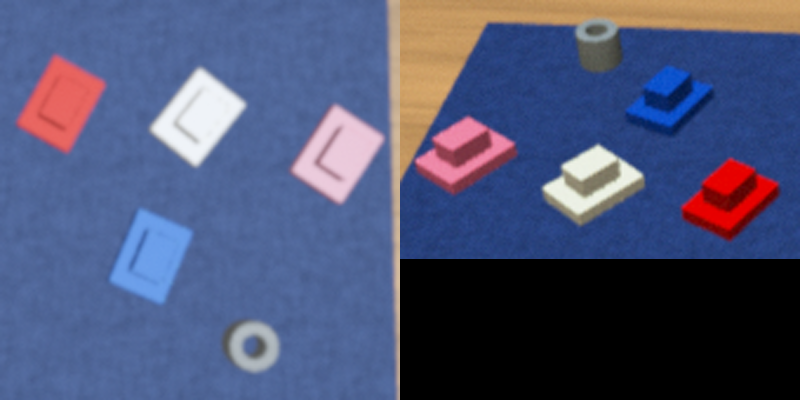

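Crop: the white insert at (198,117) is distinct from the pale pink one at (338,153). The tall collar is at (252,346) top and (598,45) scene, and it measures 33 mm against 17 mm for the other. Next I'll refine the pocket, post and insert measurements and plan the approach.

```bash
cat >> h.py <<'E'
def go(x,y,z,yaw):
    "tool-frame cm shift and deg turn to bring TCP to world x,y,z (mm) with tool y at yaw deg (mod 180)"
    s=robot.observe(); M=R.from_quat(s['eef_rot']).as_matrix(); p=s['tool_pos']
    d=M.T@(np.array([x,y,z])-p)/10
    cy=np.degrees(np.arctan2(M[1,1],M[0,1])); r=-((yaw-cy+90)%180-90)
    print('t%.2f'%s['time'],'pos',p.round(1),'tooly %.1f'%cy,'tilt',M[:,2].round(3),'F',s['force'].round(1),'w %.1f'%s['grip_width'],'ff %.1f'%s['finger_force'],'| shift cm',d.round(2),'turn %.1f or %.1f'%(r,r-np.sign(r)*180), 'q7 %.2f'%s['joints'][6])
def boxes(w,seeds,r=55):
    for n,(x,y,lo,hi) in seeds.items():
        m=(np.hypot(w[...,0]-x,w[...,1]-y)<r)&(w[...,2]>lo)&(w[...,2]<hi)
        q=w[m]; c,s,a=cv2.minAreaRect(q[:,:2].astype(np.float32)); print(n,len(q),'mean',q.mean(0).round(1),'rect',np.round(c,1),np.round(s,1),round(a,1))
E
python3 - <<'E'
from h import *
for n in('top','scene'):
    w=np.load(n+'0.npy'); dz=0.7 if n=='top' else 2.5
    print(n)
    boxes(w,{'base':(541,44,22,33)},r=110)
    boxes(w,{'post':(538,86,40,90),'pocket':(543,1,10,21)},r=34)
    boxes(w,{'ins':(592,-252,7,40),'block':(592,-252,24,40)},r=42)
go(560,120,300,60); go(592,-252,160,50.9)
E
```

```text
top
base 4601 mean [540.1  51.   25.6] rect [540.6  43.7] [100.1 180.1] 3.2
post 80 mean [537.8  84.8  69.2] rect [538.3  86. ] [13.9 13.8] 46.1
pocket 878 mean [543.1   1.1  14.1] rect [543.9   1. ] [65.9 47. ] 3.4
ins 848 mean [ 591.1 -250.5   17.6] rect [ 591.8 -251.9] [44.4 60.5] 50.9
block 276 mean [ 591.6 -251.6   29.4] rect [ 591.9 -252. ] [24.  34.8] 52.0
scene
base 3148 mean [546.9  50.2  27.5] rect [541.   45.6] [105.3 180.6] 2.5
post 173 mean [542.5  87.1  61.2] rect [540.3  88.4] [13.6 15.3] 25.4
pocket 462 mean [536.4   1.5  16.5] rect [535.9   2.2] [52.4 46.1] 2.4
ins 763 mean [ 600.3 -248.7   19.5] rect [ 592.4 -250.7] [46.8 62. ] 50.5
block 254 mean [ 595.  -250.    30.4] rect [ 593.3 -250.7] [27.8 34.7] 53.8
t0.10 pos [175.5 702.8 302.8] tooly 76.0 tilt [-0.    -0.002 -1.   ] F [-0.2  0.1  0.1] w 85.5 ff 0.0 | shift cm [-51.42 -47.22   0.39] turn 16.0 or -164.0 q7 -0.03
t0.10 pos [175.5 702.8 302.8] tooly 76.0 tilt [-0.    -0.002 -1.   ] F [-0.2  0.1  0.1] w 85.5 ff 0.0 | shift cm [-63.54 -82.51  14.46] turn 25.1 or -154.9 q7 -0.03
```

Emit:
drive_tool --plan '[0, -51.4, -47.2, 0, 16, 0, -51.4, -47.2, 0, 16, 0, -51.4, -47.2, 0, 16, 0, -51.4, -47.2, 0, 16, 0, -51.4, -47.2, 0, 16, 0, -51.4, -47.2, 0, 16, 0, -51.4, -47.2, 0, 16, 0, -51.4, -47.2, 0, 16, 0, -51.4, -47.2, 0, 16, 0, -51.4, -47.2, 0, 16]'

```text
time: 1.35
tool_pos: [520.6, 180.0, 303.8]
eef_rot: [0.259, 0.966, 0.0, -0.0]
force: [1.4, 0.3, -0.5]
grip_width: 42.8
finger_force: 0.0
```

```bash
python3 -c "
from h import *
go(592,-252,200,50.9)"
```

```text
t1.35 pos [520.6 180.  303.8] tooly 60.0 tilt [-0.  0. -1.] F [ 1.4  0.3 -0.5] w 42.8 ff 0.0 | shift cm [-27.79 -33.83  10.37] turn 9.1 or -170.9 q7 0.74
```

Emit:
drive_tool --plan '[0, -27.8, -33.8, 10.4, 9.1, 0, -27.8, -33.8, 10.4, 9.1, 0, -27.8, -33.8, 10.4, 9.1, 0, -27.8, -33.8, 10.4, 9.1, 0, -27.8, -33.8, 10.4, 9.1, 0, -27.8, -33.8, 10.4, 9.1, 0, -27.8, -33.8, 10.4, 9.1, 0, -27.8, -33.8, 10.4, 9.1, 0, -27.8, -33.8, 10.4, 9.1, 0, -27.8, -33.8, 10.4, 9.1]'

```text
time: 2.6
tool_pos: [591.7, -247.3, 199.9]
eef_rot: [0.333, 0.943, 0.001, -0.001]
force: [0.1, 0.8, 0.8]
grip_width: 42.7
finger_force: 0.0
```

```bash
python3 -c "
from h import *
go(591.9,-252,89,51)"
```

```text
t2.60 pos [ 591.7 -247.3  199.9] tooly 51.1 tilt [-0.     0.002 -1.   ] F [0.1 0.8 0.8] w 42.7 ff 0.0 | shift cm [-0.33 -0.37 11.09] turn 0.1 or -179.9 q7 1.40
```

Emit:
drive_tool --plan '[0, 0, 0, 5, 0, 0, 0, 0, 5, 0, 0, 0, 0, 5, 0]'

```text
time: 2.98
tool_pos: [592.1, -248.8, 151.0]
eef_rot: [0.334, 0.943, 0.0, 0.0]
force: [-0.3, -0.8, 0.6]
grip_width: 42.9
finger_force: 0.0
```

```bash
python3 -c "
from h import *
go(591.9,-252,89,51)"
```

```text
t2.98 pos [ 592.1 -248.8  151. ] tooly 51.0 tilt [ 0.001  0.    -1.   ] F [-0.3 -0.8  0.6] w 42.9 ff 0.0 | shift cm [-0.18 -0.26  6.2 ] turn -0.0 or 180.0 q7 1.41
```

Descend and grasp across the block's 24 mm side.

Emit:
drive_tool --plan '[0, -0.2, -0.25, 3, 0, 0, -0.2, -0.25, 5.5, 0, 0, -0.2, -0.25, 6.2, 0, 0, -0.2, -0.25, 6.2, 0, -1, -0.2, -0.25, 6.2, 0, -1, -0.2, -0.25, 6.2, 0, -1, -0.2, -0.25, 6.2, 0, -1, -0.2, -0.25, 6.2, 0, -1, -0.2, -0.25, 6.2, 0]'

```text
time: 4.1
tool_pos: [592.5, -253.7, 89.7]
eef_rot: [0.335, 0.942, 0.0, 0.001]
force: [-0.9, 0.0, 6.0]
grip_width: 22.3
finger_force: 61.3
```

```bash
python3 -c "
from h import *
go(591.9,-252,89,51)"
```

```text
t4.10 pos [ 592.5 -253.7   89.7] tooly 50.9 tilt [ 0.003 -0.001 -1.   ] F [-0.9  0.   6. ] w 22.3 ff 61.3 | shift cm [0.15 0.09 0.07] turn -0.1 or 179.9 q7 1.43
```

Emit:
drive_tool --plan '[0.2, 0, 0, 0, 0, 0.2, 0, 0, 0, 0, 0.2, 0, 0, -3, 0, 0.2, 0, 0, -3, -30, 0.2, 0, 0, -3, -50, 0.2, 0, 0, -3, -90, 0.2, 0, 0, -3, -90, 0.2, 0, 0, -3, -90, 0.2, 0, 0, -3, -90, 0.2, 0, 0, -3, -90]'

```text
time: 5.35
tool_pos: [591.1, -253.4, 117.7]
eef_rot: [-0.312, 0.95, 0.0, -0.0]
force: [0.1, -0.3, -0.3]
grip_width: 51.3
finger_force: 0.0
```

```bash
python3 -c "
from h import *
go(592.5,-253.7,89.7,140.9)"
```

```text
t5.35 pos [ 591.1 -253.4  117.7] tooly 126.4 tilt [-0.001 -0.    -1.   ] F [ 0.1 -0.3 -0.3] w 51.3 ff 0.0 | shift cm [-0.09 -0.11  2.8 ] turn -14.5 or 165.5 q7 2.33
```

Emit:
drive_tool --plan '[0.2, 0, 0, 0, -14.5, 0.2, 0, 0, 0, -14.5, 0.2, 0, 0, 1.5, -14.5, 0.2, 0, 0, 2.8, -14.5, 0.2, 0, 0, 2.8, -14.5, -1, 0, 0, 2.8, -14.5, -1, 0, 0, 2.8, -14.5, -1, 0, 0, 2.8, -14.5, -1, 0, 0, 2.8, -14.5, -1, 0, 0, 2.8, -14.5]'

```text
time: 6.6
tool_pos: [591.4, -253.3, 90.0]
eef_rot: [-0.427, 0.904, -0.0, 0.0]
force: [-0.4, -0.8, -0.4]
grip_width: 32.3
finger_force: 61.3
```

```bash
python3 -c "
from h import *
go(592.5,-253.7,89.7,140.9)"
```

```text
t6.60 pos [ 591.4 -253.3   90. ] tooly 140.6 tilt [ 0. -0. -1.] F [-0.4 -0.8 -0.4] w 32.3 ff 61.3 | shift cm [-0.04 -0.11  0.03] turn -0.3 or 179.7 q7 2.49
```

Emit:
drive_tool --plan '[0.2, 0, 0, 0, 0, 0.2, 0, 0, 0, 0, 0.2, 0, 0, -3, 0, 0.2, 0, 0, -6, 0]'

```text
time: 7.1
tool_pos: [591.2, -253.1, 150.2]
eef_rot: [-0.427, 0.904, 0.0, -0.0]
force: [-0.2, 0.5, 0.9]
grip_width: 51.1
finger_force: 0.0
```

```bash
python3 -c "
from h import *
go(540,-40,200,140.9)"
```

```text
t7.10 pos [ 591.2 -253.1  150.2] tooly 140.6 tilt [-0.001  0.    -1.   ] F [-0.2  0.5  0.9] w 51.1 ff 0.0 | shift cm [-13.21  17.49  -4.97] turn -0.3 or 179.7 q7 2.51
```

Emit:
drive_tool --plan '[0, -13.2, 17.5, -5, 90, 0, -13.2, 17.5, -5, 90, 0, -13.2, 17.5, -5, 90, 0, -13.2, 17.5, -5, 90, 0, -13.2, 17.5, -5, 90, 0, -13.2, 17.5, -5, 90, 0, -13.2, 17.5, -5, 90, 0, -13.2, 17.5, -5, 90, 0, -13.2, 17.5, -5, 90]'

```text
time: 8.22
tool_pos: [540.2, -39.8, 200.1]
eef_rot: [0.338, 0.941, 0.0, 0.0]
force: [-0.4, -0.4, -0.5]
grip_width: 43.2
finger_force: 0.0
```

```bash
python3 -c "
from h import *
for n in('top','scene'):
    im,w=cloud(n); cv2.imwrite(f'pics/{n}1.png',im)
    boxes(w,{'ins':(592,-252,7,40),'block':(592,-252,24,40)},r=42)
go(591.4,-253.2,150,51)"
```

```text
ins 841 mean [ 590.2 -251.9   17.8] rect [ 591.  -253.3] [44.1 60.9] 50.4
block 273 mean [ 590.8 -253.    29.8] rect [ 591.  -253.4] [24.4 34.4] 49.7
ins 764 mean [ 599.6 -250.2   19.6] rect [ 591.8 -251.7] [48.1 62.7] 47.6
block 258 mean [ 594.3 -251.5   30.5] rect [ 592.1 -251.6] [26.4 35.8] 52.0
t8.32 pos [540.1 -39.8 200. ] tooly 50.6 tilt [ 0. -0. -1.] F [ 0.4 -0.8  0.5] w 42.8 ff 0.0 | shift cm [-17.5  -13.24   5.  ] turn -0.4 or 179.6 q7 1.06
```

Emit:
drive_tool --plan '[0, -17.5, -13.2, 5, 0, 0, -17.5, -13.2, 5, 0, 0, -17.5, -13.2, 5, 0, 0, -17.5, -13.2, 5, 0, 0, -17.5, -13.2, 5, 0, 0, -17.5, -13.2, 5, 0, 0, -17.5, -13.2, 5, 0, 0, -17.5, -13.2, 7, 0, 0, -17.5, -13.2, 7, 0]'

```text
time: 9.45
tool_pos: [590.2, -251.6, 127.9]
eef_rot: [0.337, 0.942, 0.0, -0.002]
force: [-0.1, 0.7, -0.2]
grip_width: 42.5
finger_force: 0.0
```

```bash
python3 -c "
from h import *
go(591.4,-253.2,88.5,50.5)"
```

```text
t9.45 pos [ 590.2 -251.6  127.9] tooly 50.7 tilt [-0.004  0.002 -1.   ] F [-0.1  0.7 -0.2] w 42.5 ff 0.0 | shift cm [-0.21 -0.04  3.94] turn 0.2 or -179.8 q7 1.37
```

Emit:
drive_tool --plan '[0, 0, 0, 1, 0, 0, 0, 0, 1, 0, 0, 0, 0, 1, 0]'

```text
time: 9.82
tool_pos: [591.5, -253.4, 119.9]
eef_rot: [0.337, 0.941, -0.0, 0.0]
force: [0.2, -0.1, 0.3]
grip_width: 42.4
finger_force: 0.0
```

```bash
python3 -c "
from h import *
go(591.4,-253.2,88.5,50.5)"
```

```text
t9.82 pos [ 591.5 -253.4  119.9] tooly 50.6 tilt [ 0. -0. -1.] F [ 0.2 -0.1  0.3] w 42.4 ff 0.0 | shift cm [0.02 0.01 3.14] turn 0.1 or -179.9 q7 1.38
```

Emit:
drive_tool --plan '[0, 0, 0, 2, 0, 0, 0, 0, 3.1, 0, 0, 0, 0, 3.1, 0, -1, 0, 0, 3.1, 0, -1, 0, 0, 3.1, 0, -1, 0, 0, 3.1, 0, -1, 0, 0, 3.1, 0, -1, 0, 0, 1, 0, -1, 0, 0, -4, 0, -1, 0, 0, -8, 0]'

```text
time: 11.08
tool_pos: [591.8, -253.5, 202.9]
eef_rot: [0.337, 0.941, -0.0, 0.001]
force: [0.3, -0.2, 0.2]
grip_width: 22.4
finger_force: 61.0
```

```bash
python3 -c "
from h import *
go(543.5,0.8,180,93.2)"
```

```text
t11.07 pos [ 591.8 -253.5  202.9] tooly 50.6 tilt [ 0.002 -0.001 -1.   ] F [ 0.3 -0.2  0.2] w 22.4 ff 61.0 | shift cm [19.89 16.57  2.26] turn -42.6 or 137.4 q7 1.36
```

Emit:
drive_tool --plan '[-1, 4, 3.3, 0, -9, -1, 8, 6.6, 0.3, -18, -1, 12, 9.9, 0.6, -27, -1, 16, 13.2, 0.8, -36, -1, 19.9, 16.6, 1, -42.6, -1, 19.9, 16.6, 1, -42.6, -1, 19.9, 16.6, 1, -42.6, -1, 19.9, 16.6, 1, -42.6]'

```text
time: 12.08
tool_pos: [543.6, -0.6, 190.5]
eef_rot: [-0.026, 1.0, -0.001, 0.001]
force: [-0.0, -0.4, 0.3]
grip_width: 22.3
finger_force: 61.0
```

```bash
python3 -c "
from h import *
im,w=cloud('scene'); cv2.imwrite('pics/scene2.png',im)
cv2.imwrite('pics/c2.png',cv2.resize(im[130:290,260:460],(800,600)))
go(543.5,0.8,118,93.2)"
```

```text
t12.12 pos [543.5  -0.6 190.3] tooly 93.0 tilt [ 0.001 -0.001 -1.   ] F [ 0.4 -0.2 -0.2] w 22.1 ff 61.0 | shift cm [-0.    0.15  7.23] turn -0.2 or 179.8 q7 1.52
```

View pics/c2.png

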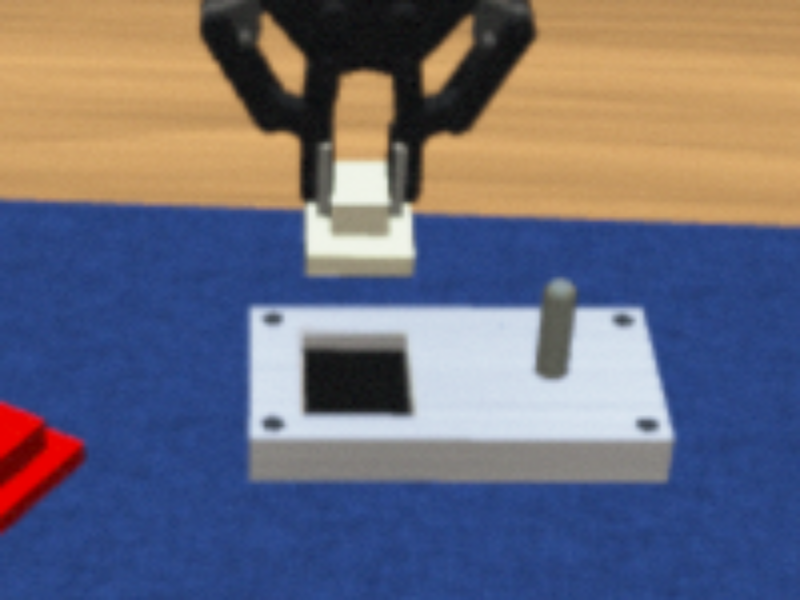

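The crop shows the insert held level and square at (358,240), above the pocket at (357,373). Descending.

Emit:
drive_tool --plan '[-1, 0, 0.15, 4, -0.2, -1, 0, 0.15, 7, -0.2, -1, 0, 0.15, 7, -0.2, -1, 0, 0.15, 7, -0.2, -1, 0, 0.15, 7, -0.2]'

```text
time: 12.75
tool_pos: [544.0, 2.5, 121.2]
eef_rot: [-0.029, 1.0, -0.0, 0.001]
force: [0.3, 0.4, -0.1]
grip_width: 22.3
finger_force: 61.0
```

```bash
python3 -c "
from h import *
im,w=cloud('scene');cv2.imwrite('pics/c3.png',cv2.resize(im[190:270,300:400],(800,600),interpolation=cv2.INTER_CUBIC))
go(543.5,0.8,103,93.2)"
```

```text
t12.80 pos [543.9   2.7 121.2] tooly 93.4 tilt [ 0.002  0.    -1.   ] F [-0.9  0.9 -0.6] w 22.5 ff 61.0 | shift cm [ 0.05 -0.18  1.82] turn 0.2 or -179.8 q7 1.51
```

View pics/c3.png

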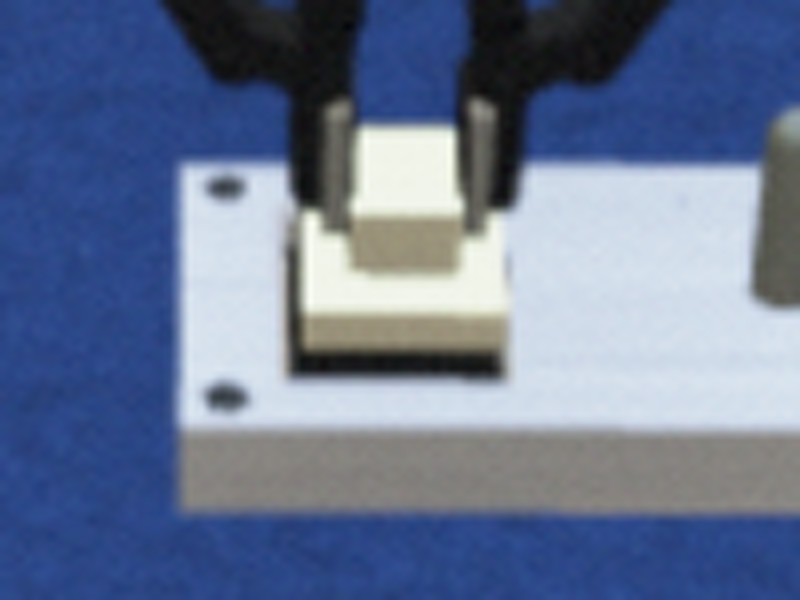

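The insert, at columns 302–508, sits about 1.7 mm too far +y against the pocket at 290–505. That matches the TCP reading, so I'll correct it.

Emit:
drive_tool --plan '[-1, 0.05, -0.18, 0.2, 0, -1, 0.05, -0.18, 0.2, 0, -1, 0.05, -0.18, 0.2, 0]'

```text
time: 13.18
tool_pos: [542.7, 1.0, 118.0]
eef_rot: [-0.029, 1.0, 0.0, 0.0]
force: [-0.6, -0.5, -0.2]
grip_width: 22.5
finger_force: 61.0
```

```bash
python3 -c "
from h import *
go(543.5,0.8,103,93.2)"
```

```text
t13.18 pos [542.7   1.  118. ] tooly 93.4 tilt [ 0.  0. -1.] F [-0.6 -0.5 -0.2] w 22.5 ff 61.0 | shift cm [-0.08 -0.03  1.5 ] turn 0.2 or -179.8 q7 1.51
```

Lower gently to about 1 mm below the nominal seat, so the force shows contact.

Emit:
drive_tool --plan '[-1, -0.06, -0.02, 0, 0, -1, -0.06, -0.02, 0.3, 0, -1, -0.06, -0.02, 0.6, 0, -1, -0.06, -0.02, 0.8, 0]'

```text
time: 13.68
tool_pos: [543.1, 0.9, 109.6]
eef_rot: [-0.029, 1.0, -0.0, -0.0]
force: [0.5, 0.3, 0.1]
grip_width: 22.3
finger_force: 60.9
```

```bash
python3 -c "
from h import *
go(543.5,0.8,103,93.2)"
```

```text
t13.68 pos [543.1   0.9 109.6] tooly 93.4 tilt [-0. -0. -1.] F [0.5 0.3 0.1] w 22.3 ff 60.9 | shift cm [-0.04 -0.01  0.66] turn 0.2 or -179.8 q7 1.51
```

Emit:
drive_tool --plan '[-1, -0.02, 0, 0.3, 0, -1, -0.02, 0, 0.55, 0, -1, -0.02, 0, 0.7, 0, -1, -0.02, 0, 0.7, 0]'

```text
time: 14.18
tool_pos: [543.4, 0.9, 103.0]
eef_rot: [-0.029, 1.0, -0.0, -0.0]
force: [-0.6, 0.3, 1.7]
grip_width: 22.5
finger_force: 61.2
```

```bash
python3 -c "
from h import *
go(543.5,0.8,103,93.2)"
```

```text
t14.18 pos [543.4   0.9 103. ] tooly 93.4 tilt [-0. -0. -1.] F [-0.6  0.3  1.7] w 22.5 ff 61.2 | shift cm [-0.01 -0.01  0.  ] turn 0.2 or -179.8 q7 1.51
```

Emit:
drive_tool --plan '[-1, 0, 0, 0.1, 0, -1, 0, 0, 0.1, 0, -1, 0, 0, 0.1, 0]'

```text
time: 14.55
tool_pos: [543.4, 0.9, 103.0]
eef_rot: [-0.029, 1.0, -0.0, 0.0]
force: [-2.2, -0.3, 9.7]
grip_width: 22.2
finger_force: 62.4
```

Contact at the seat height, 9.7 N. Release, rise and check.

Emit:
drive_tool --plan '[0, 0, 0, 0, 0, 0, 0, 0, 0, 0, 0, 0, 0, 0, 0, 0, 0, 0, -3, 0, 0, 0, 0, -8, 0, 0, 0, 0, -11, 0, 0, 0, 0, -11, 0]'

```text
time: 15.42
tool_pos: [544.9, 0.9, 214.1]
eef_rot: [-0.029, 1.0, 0.0, 0.003]
force: [0.2, 0.3, -0.5]
grip_width: 42.7
finger_force: 0.0
```

```bash
python3 -c "
from h import *
go(422.8,-286,150,56)
go(422.8,-286,150,-34)"
```

```text
t15.43 pos [544.9   0.9 214.1] tooly 93.4 tilt [ 0.005  0.    -1.   ] F [ 0.2  0.3 -0.5] w 42.7 ff 0.0 | shift cm [ 13.9  -27.92   6.34] turn 37.4 or -142.6 q7 1.52
t15.43 pos [544.9   0.9 214.1] tooly 93.4 tilt [ 0.005  0.    -1.   ] F [ 0.2  0.3 -0.5] w 42.7 ff 0.0 | shift cm [ 13.9  -27.92   6.34] turn -52.6 or 127.4 q7 1.52
```

Emit:
drive_tool --plan '[0.4, 13.9, -27.9, 4.4, 37.4, 0.4, 13.9, -27.9, 4.4, 37.4, 0.4, 13.9, -27.9, 4.4, 37.4, 0.4, 13.9, -27.9, 4.4, 37.4, 0.4, 13.9, -27.9, 4.4, 37.4, 0.4, 13.9, -27.9, 4.4, 37.4, 0.4, 13.9, -27.9, 4.4, 37.4, 0.4, 13.9, -27.9, 4.4, 37.4, 0.4, 13.9, -27.9, 4.4, 37.4, 0.4, 13.9, -27.9, 4.4, 37.4]'

```text
time: 16.68
tool_pos: [421.8, -284.8, 168.0]
eef_rot: [0.291, 0.957, 0.0, 0.0]
force: [-0.1, -0.1, -0.1]
grip_width: 59.5
finger_force: 0.0
```

```bash
python3 -c "
from h import *
im,w=cloud('top'); cv2.imwrite('pics/top4.png',im); a=cv2.resize(im[225:310,215:340],(800,544),interpolation=cv2.INTER_CUBIC); cv2.imwrite('pics/c4.png',a)
boxes(w,{'block':(543.5,0.8,37,60)},r=30)
m=(abs(w[...,0]-543)<29)&(abs(w[...,1]-1)<20)&(w[...,2]<36); q=w[m]; A=np.c_[q[:,:2],np.ones(len(q))]; print('plate plane',np.linalg.lstsq(A,q[:,2],rcond=None)[0],np.median(q[:,2]))
b=w[(abs(w[...,0]-540)<40)&(abs(w[...,1]-50)<20)&(w[...,2]<36)]; print('base top',np.median(b[:,2]))
go(422.8,-286,80,56)"
```

```text
block 275 mean [5.432e+02 1.000e-01 4.360e+01] rect [5.433e+02 2.000e-01] [33.1 24.2] 1.0
plate plane [1.32311356e-04 1.40688036e-02 2.55837450e+01] 25.611523528913494
base top 25.545886656103335
t16.73 pos [ 421.7 -285.   168. ] tooly 56.1 tilt [ 0.  0. -1.] F [ 0.1 -0.1 -0.8] w 59.6 ff 0.0 | shift cm [-0.15 -0.02  8.8 ] turn 0.1 or -179.9 q7 1.60
```

View pics/c4.png

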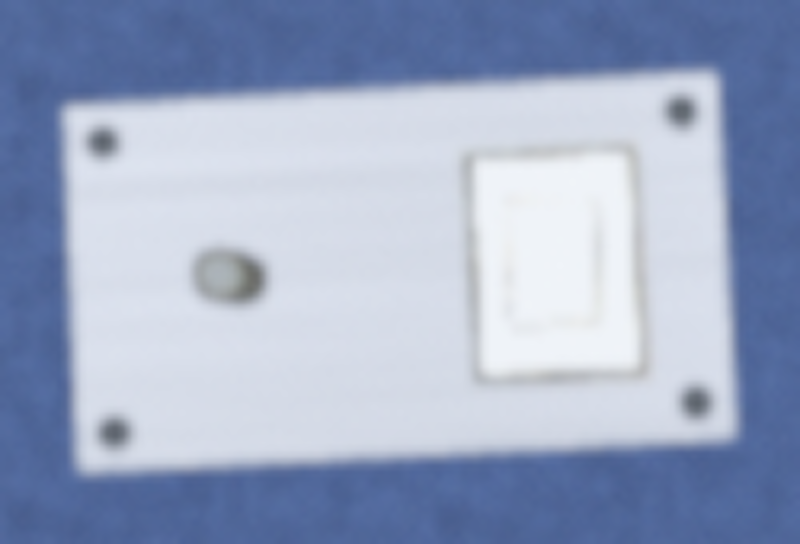

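The insert at crop (557,265) is flush with the base top (25.6 against 25.5 mm), and the gap around it is even, so it's seated. Next is the tall collar.

Emit:
drive_tool --plan '[0.3, -0.12, -0.02, 4, 0, 0.3, -0.12, -0.02, 8, 0, 0.3, -0.12, -0.02, 8.8, 0, 0.3, -0.12, -0.02, 8.8, 0, -1, -0.12, -0.02, 8.8, 0, -1, -0.12, -0.02, 8.8, 0, -1, -0.12, -0.02, 8.8, 0, -1, -0.12, -0.02, 8.8, 0]'

```text
time: 17.73
tool_pos: [422.7, -287.1, 81.5]
eef_rot: [0.293, 0.956, -0.0, 0.001]
force: [-1.0, -0.0, 7.6]
grip_width: 33.4
finger_force: 60.4
```

```bash
python3 -c "
from h import *
go(422.8,-286,80,-34)"
```

```text
t17.73 pos [ 422.7 -287.1   81.5] tooly 56.0 tilt [ 0.002 -0.001 -1.   ] F [-1.  -0.   7.6] w 33.4 ff 60.4 | shift cm [0.05 0.09 0.15] turn 90.0 or -90.0 q7 1.62
```

Emit:
drive_tool --plan '[0.3, 0, 0, 0, 0, 0.3, 0, 0, 0, 0, 0.3, 0, 0, -4.5, 0, 0.3, 0, 0, -4.5, 90, 0.3, 0, 0, -4.5, 90, 0.3, 0, 0, -4.5, 90, 0.3, 0, 0, -4.5, 90, 0.3, 0, 0, -4.5, 90, 0.3, 0, 0, -4.5, 90, 0.3, 0, 0, -4.5, 90]'

```text
time: 18.98
tool_pos: [422.0, -286.5, 124.9]
eef_rot: [0.817, 0.577, 0.0, -0.0]
force: [-0.2, 0.5, -0.4]
grip_width: 55.7
finger_force: 0.0
```

Emit:
drive_tool --plan '[0.3, 0, 0, 0, 20, 0.3, 0, 0, 0, 20, 0.3, 0, 0, 0, 20]'

```text
time: 19.35
tool_pos: [422.1, -286.4, 124.7]
eef_rot: [0.903, 0.43, -0.0, -0.0]
force: [1.3, 0.5, -0.3]
grip_width: 55.7
finger_force: 0.0
```

```bash
python3 -c "
from h import *
go(422.7,-286.9,80,-34)"
```

```text
t19.35 pos [ 422.1 -286.4  124.7] tooly -39.1 tilt [-0.001 -0.    -1.   ] F [ 1.3  0.5 -0.3] w 55.7 ff 0.0 | shift cm [0.   0.08 4.47] turn -5.1 or 174.9 q7 0.59
```

Emit:
drive_tool --plan '[0.3, 0, 0.05, 3, 0, 0.3, 0, 0.05, 4.5, 0, 0.3, 0, 0.05, 4.5, 0, -1, 0, 0.05, 4.5, 0, -1, 0, 0.05, 4.5, 0, -1, 0, 0.05, 4.5, 0, -1, 0, 0.05, 4.5, 0, -1, 0, 0.05, 4.5, 0]'

```text
time: 20.35
tool_pos: [422.5, -287.2, 80.8]
eef_rot: [0.903, 0.429, 0.0, 0.0]
force: [-0.9, 0.6, 6.2]
grip_width: 33.4
finger_force: 60.5
```

```bash
python3 -c "
from h import *
go(422.7,-286.9,80,-34)"
```

```text
t20.35 pos [ 422.5 -287.2   80.8] tooly -39.2 tilt [ 0.001 -0.001 -1.   ] F [-0.9  0.6  6.2] w 33.4 ff 60.5 | shift cm [ 0.04 -0.    0.08] turn -5.2 or 174.8 q7 0.66
```

Emit:
drive_tool --plan '[-1, 0, 0, -3, 0, -1, 0, 0, -8, 0, -1, 0, 0, -12, 0, -1, 0, 0, -12, 0, -1, 0, 0, -12, 0]'

```text
time: 20.98
tool_pos: [422.2, -286.1, 199.3]
eef_rot: [0.903, 0.429, -0.0, -0.001]
force: [0.5, 0.4, -2.2]
grip_width: 33.8
finger_force: 60.6
```

```bash
python3 -c "
from h import *
go(538.5,86.5,200,3.2)"
```

```text
t20.98 pos [ 422.2 -286.1  199.3] tooly -39.2 tilt [-0.001  0.001 -1.   ] F [ 0.5  0.4 -2.2] w 33.8 ff 60.6 | shift cm [ 36.23 -14.52  -0.04] turn -42.4 or 137.6 q7 0.48
```

Emit:
drive_tool --plan '[-1, 5, -2, 0, -6, -1, 10, -4, 0, -12, -1, 15, -6, 0, -18, -1, 20, -8, 0, -24, -1, 25, -10, 0, -30, -1, 30, -12, 0, -36, -1, 34, -13.6, 0, -42.4, -1, 36.2, -14.5, 0, -42.4, -1, 36.2, -14.5, 0, -42.4, -1, 36.2, -14.5, 0, -42.4]'

```text
time: 22.22
tool_pos: [537.9, 83.8, 198.8]
eef_rot: [0.688, 0.726, -0.001, -0.0]
force: [1.3, -0.8, -2.6]
grip_width: 33.8
finger_force: 60.5
```

Emit:
drive_tool --plan '[-1, 0, 0, 3, 0, -1, 0, 0, 3, 0, -1, 0, 0, 3, 0, -1, 0, 0, 3, 0]'

```text
time: 22.72
tool_pos: [539.4, 84.6, 170.7]
eef_rot: [0.688, 0.726, 0.001, 0.0]
force: [-0.7, 0.4, -1.1]
grip_width: 33.7
finger_force: 60.4
```

```bash
python3 -c "
from h import *
go(538.5,86.5,135,3.2)"
```

```text
t22.73 pos [539.4  84.6 170.7] tooly 3.1 tilt [ 0.001  0.    -1.   ] F [-0.7  0.4 -1.1] w 33.7 ff 60.4 | shift cm [ 0.19 -0.09  3.57] turn -0.1 or 179.9 q7 0.36
```

Emit:
drive_tool --plan '[-1, 0.19, -0.09, 0.5, 0, -1, 0.19, -0.09, 0.9, 0, -1, 0.19, -0.09, 0.9, 0, -1, 0.19, -0.09, 0.9, 0, -1, 0.19, -0.09, 0.9, 0]'

```text
time: 23.35
tool_pos: [538.1, 87.0, 161.0]
eef_rot: [0.687, 0.726, 0.0, 0.0]
force: [-0.1, -0.0, -2.3]
grip_width: 33.6
finger_force: 60.4
```

```bash
python3 -c "
from h import *
im,w=cloud('scene');cv2.imwrite('pics/c5.png',cv2.resize(im[150:250,340:465],(800,600),interpolation=cv2.INTER_CUBIC))
go(538.5,86.5,107,3.2)"
```

```text
t23.40 pos [538.1  87.  161. ] tooly 3.2 tilt [ 0.  0. -1.] F [-0.2 -0.4 -1.2] w 33.8 ff 60.4 | shift cm [-0.05  0.04  5.4 ] turn -0.0 or 180.0 q7 0.36
```

View pics/c5.png

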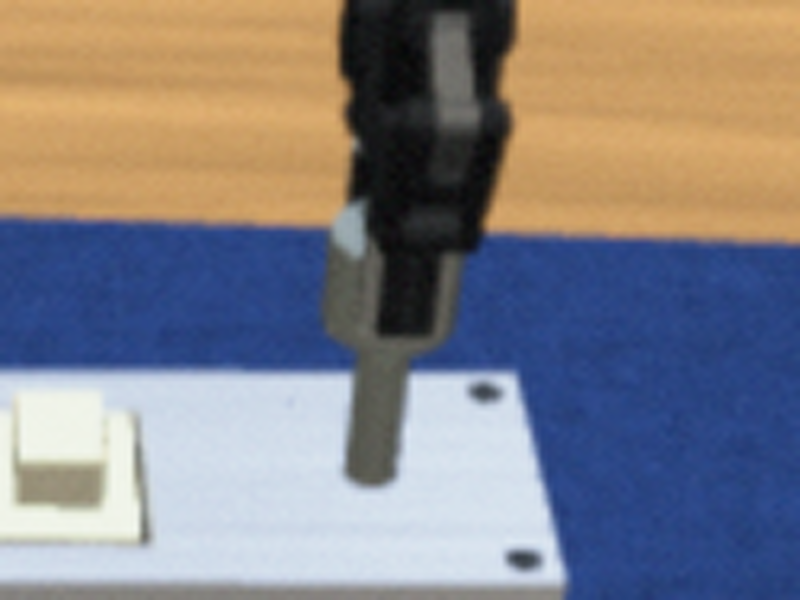

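The collar is just above the post. Its lower end at (390,340) sits a little right of the post axis at about (385,340), so I'll nudge it −0.8 mm in y and lower slowly.

Emit:
drive_tool --plan '[-1, -0.08, 0.03, 0, 0, -1, -0.08, 0.03, 0.2, 0, -1, -0.08, 0.03, 0.4, 0, -1, -0.08, 0.03, 0.6, 0, -1, -0.08, 0.03, 0.8, 0, -1, -0.08, 0.03, 1, 0]'

```text
time: 24.15
tool_pos: [538.3, 86.2, 150.7]
eef_rot: [0.687, 0.726, -0.0, -0.0]
force: [-0.4, -0.3, -1.9]
grip_width: 33.4
finger_force: 60.4
```

```bash
python3 -c "
from h import *
print(robot.observe()['torque'])
go(538.5,86.3,107,3.2)"
```

```text
[0.01729152 0.01837301 0.03584285]
t24.15 pos [538.3  86.2 150.7] tooly 3.2 tilt [-0. -0. -1.] F [-0.4 -0.3 -1.9] w 33.4 ff 60.4 | shift cm [0.01 0.02 4.37] turn -0.0 or 180.0 q7 0.38
```

No contact force: the collar is on the post. Continue down.

Emit:
drive_tool --plan '[-1, 0, 0, 0.6, 0, -1, 0, 0, 1.2, 0, -1, 0, 0, 1.8, 0, -1, 0, 0, 2.4, 0, -1, 0, 0, 3, 0, -1, 0, 0, 3.5, 0, -1, 0, 0, 3.8, 0, -1, 0, 0, 4, 0]'

```text
time: 25.15
tool_pos: [538.4, 86.2, 110.7]
eef_rot: [0.687, 0.726, -0.0, 0.0]
force: [0.2, 0.0, -1.8]
grip_width: 33.4
finger_force: 60.4
```

```bash
python3 -c "
from h import *
go(538.5,86.3,106.8,3.2)"
```

```text
t25.15 pos [538.4  86.2 110.7] tooly 3.2 tilt [-0. -0. -1.] F [ 0.2  0.  -1.8] w 33.4 ff 60.4 | shift cm [0.01 0.01 0.39] turn -0.0 or 180.0 q7 0.42
```

Emit:
drive_tool --plan '[-1, 0, 0, 0.15, 0, -1, 0, 0, 0.3, 0, -1, 0, 0, 0.4, 0, -1, 0, 0, 0.45, 0, -1, 0, 0, 0.45, 0]'

```text
time: 25.78
tool_pos: [538.4, 86.2, 106.8]
eef_rot: [0.687, 0.726, 0.0, -0.0]
force: [-1.4, 0.5, 4.0]
grip_width: 33.8
finger_force: 61.1
```

Emit:
drive_tool --plan '[0.3, 0, 0, 0, 0, 0.3, 0, 0, 0, 0, 0.3, 0, 0, 0, 0, 0.3, 0, 0, -3, 0, 0.3, 0, 0, -8, 0, 0.3, 0, 0, -14, 0, 0.3, 20, 0, -16, 0, 0.3, 20, 0, -16, 0, 0.3, 20, 0, -16, 0, 0.3, 20, 0, -16, 0]'

```text
time: 27.02
tool_pos: [526.0, 292.5, 266.2]
eef_rot: [0.684, 0.73, 0.001, -0.001]
force: [-0.4, -0.5, 0.9]
grip_width: 55.6
finger_force: 0.0
```

```bash
python3 -c "
from h import *
im,w=cloud('scene');cv2.imwrite('pics/end.png',im)
im2,w2=cloud('top'); cv2.imwrite('pics/endtop.png',im2)
def B(w,k):
    for n,x,y in(('collar',538.5,86.3),('block',543.5,.8)):
        m=(np.hypot(w[...,0]-x,w[...,1]-y)<19)&(w[...,2]>38)&(w[...,2]<66);q=w[m];print(k,n,len(q),np.nanpercentile(q,90,axis=0).round(1),q.mean(0).round(1))
B(w,'scene');B(w2,'top')
boxes(w2,{'ins':(543.5,.8,40,50),'short':(597.5,293.5,10,30)},r=34)
go(538,86,250,3.2)"
```

```text
scene collar 346 [555.3  99.6  60.9] [547.1  85.6  53.6]
scene block 197 [559.9  10.4  46.9] [547.1   1.2  45. ]
top collar 293 [551.5  98.4  59.7] [537.8  83.9  55.9]
top block 269 [556.2  10.2  45.9] [5.433e+02 4.000e-01 4.360e+01]
ins 269 mean [5.432e+02 3.000e-01 4.370e+01] rect [5.433e+02 2.000e-01] [33.1 24.4] 0.6
short 244 mean [597.2 293.2  15. ] rect [597.3 293.4] [34.5 34.9] 42.7
t27.12 pos [526.6 288.4 266.1] tooly 3.4 tilt [-0.  0. -1.] F [ 0.3 -0.7 -0.6] w 55.3 ff 0.0 | shift cm [-20.27  -0.08   1.6 ] turn 0.2 or -179.8 q7 -0.07
```

View pics/end.png

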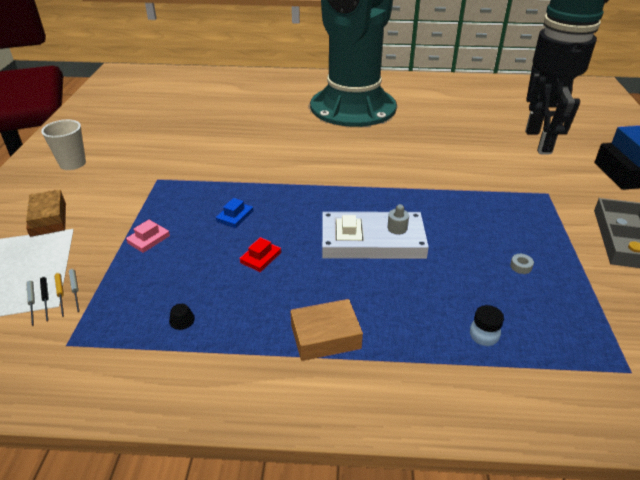

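The scene shows the insert in the pocket at (348,229) and the collar flat on the base around the post at (398,220). The collar's top is at 58–60 mm, and nothing else has moved. Handing in.

```bash
python3 -c "
from h import *
print(robot.job_done())"
```

```text
the job is handed in; nothing more can be done
None
```

The white insert is seated flush and square in the pocket, and the tall collar rests flat on the base over the post; both are released, everything else is where it was, and the job was handed in at about 27 s.

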